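Set the gauge arm of a banding wheel one hole further out and hold its pin home

ROBOT

A 6-joint arm with a two-finger parallel gripper is mounted at the origin on the work surface. World frame = base frame: x ahead of the robot, y to its left, z up, the work surface at z = 0. Lengths are in m, angles in degrees, forces in N, time in s.
With the tool pointing down it reaches from about 0.275 to 0.75 m from the base axis. Payload 10.2 kg.
Tool frame: the origin (TCP) lies between the finger pads; the fingertips stand 19 mm ahead of it and the grasp point (between the pads) is the TCP; z points along the fingers, y is the line along which they close (so a half turn about z gives the same grasp; the last joint's range is limited). The gripper opens to 85 mm and grips with 20 to 120 N. Pads are 22 mm wide; open, the fingers measure 114 mm over their backs; the gripper's body (76 mm by 85 mm) begins 54 mm behind the grasp point. The pads swing forward as they close: fully open they stand 13 mm farther back than shut.
Start: joints at [-77.544, 17.928, 85.812, -0, 76.261, -12.8], TCP at [0.224, -0.475, 0.25] pointing down, gripper open.
Joint ranges: [-168.41, 168.41], [-55.51, 124.54], [10.69, 146.95], [-70.63, 250.63], [1, 178], [-165.06, 165.06]. Speed limits (degrees/s): [136.94, 136.94, 172.46, 180, 180, 180].

INTERFACE

Orientations are given as [roll, pitch, yaw] about the fixed x, y, z axes, in that order (R = Rz(yaw) Ry(pitch) Rx(roll)).
In Python, from cell import * gives the robot as it stands. Calls block until the motion is done:
- movep(position, orientation): joint-space move of the TCP to a pose.
- move_linear(position, rate=0.15, rotation=None, guard=None): straight line of the TCP; rotation=None keeps the orientation; rate is the mean speed in m/s. With guard (N) it stops when the force on the tool has changed by that much, and returns True; else False.
- movej(angles): joint-space move.
- gripper_open() and grasp(): open the fingers fully, or close them until they stop; the grip force is fixed at half the most.
- pause(seconds).
- ik(position, orientation): joint angles nearest the present ones, or None.
- read_state(): the state.
- camera(name): name is "side" or "top"; returns the picture (420x560x3 uint8, blue, green, red); there is no depth.
- camera_info(name): a dict with "K" (3x3 intrinsics, pixels), "dist_coeffs" ([k1, k2, p1, p2, k3] as OpenCV has them; the pictures are not rectified), "R" (3x3) and "t" (3): a world point X has camera coordinates R X + t. Camera axes: x right, y down, z forward; pixel columns grow to the right and rows downward; lengths in m; the calibration is good to about 2 mm. A picture is of the moment at which its call begins. camera_info takes no time and is no camera call.
A pose or a line that the arm cannot do raises PlanningError and nothing moves.
- sign_off(): hands the job in; it is judged then, once.
Trained networks look in the newest picture that a camera, given by its name, has taken for a name from the list of things; names that differ only in an ending like _2 or _b are one class to them, and where a whole thing is asked for, a point or a joint stands for the part that bears it (a point fixed in the world has none). Each returns a list of dicts, best first, with "conf" (0 to 1); they miss things now and then, are a little off and sometimes report something else, mostly with a low value. They report only what shows in the picture. A call takes as long as a camera call.
- search_frame(camera, query): "rect" ([left, top, right, bottom] as shares, 0 to 1, of the picture: columns of its width, rows of its height, round what is visible of it).
- pinpoint(camera, query): "xy" ([column, row] as shares, 0 to 1, of the picture: columns of its width, rows of its height: a listed point, or the origin of a listed thing).
The state is a dict: "time": time; "joint_positions": joint angles; "dq": joint speeds; "tau": joint torques, N m; "eef_pos": TCP position; "tcp_rot": TCP orientation; "force": force on the tool from outside, world axes, zero at the start; "wrist_torque": the same for the moment, N m; "gripper_width": opening from 0.0 (shut) to 1.0 (fully open); "gripper_force": force on a finger pad.
Only numpy, scipy, OpenCV 4.12 (cv2) and the standard library are available. Lean on these libraries where they do the work, as an engineer would, in place of code of your own. Each camera call takes 0.05 s, during which the arm holds its last target. There are 200 camera calls.

TASK

Swing the gauge arm of the banding wheel in over the plate until it rests against its stop, with its yellow carriage still locked where it is. Then pull the red plunger knob up to free the carriage, slide the carriage along the arm to the very next hole away from the pivot, and push the knob down so the pin is fully home in that hole. The spring lifts the pin again if you let go, so finish while still holding the knob pressed fully down, and leave the plate and the other things on the table undisturbed.

Things in the scene. Friction and masses are not known exactly. Their poses are not given: they have to be found in the camera images.
- stand: Fixed grey base board, 200 mm wide and 430 mm long, 12 mm thick, carrying a banding wheel (aluminium disc 180 mm across, top 85 mm above the table, does not turn) and the steel post of the gauge arm. Origin on the table under the post; the wheel's centre lies 240 mm from it along the stand's own -y. z is up.
- pivot (a point): Vertical hinge axis of the gauge arm, in the blue round hub (48 mm across, top 181 mm above the table) on the post; this point is 170 mm above the table.
- gauge_arm (a joint): Hinge of the gauge arm, rad. 0 = fully swung in, against its stop, the arm over the wheel's centre (it then points along the stand's -y from the pivot). It grows counter-clockwise seen from above, as the arm is swung out off the plate. The hinge is stiff (0.25 N m of friction) and stays where it is left.
- swing_handle (a point): Middle (200 mm above the table) of the black upright handle at the arm's free end, 260 mm from the pivot: a round peg 18 mm across, standing from 174 to 225 mm above the table. The arm itself is a level aluminium bar 19 mm wide, 20 mm deep, top face 170 mm above the table, reaching 272 mm from the pivot, with five 11 mm wide holes in its top, 92, 120, 148, 176 and 204 mm from the pivot (28 mm apart).
- carriage (a joint): Slide of the yellow carriage (sleeve 30 mm wide, 44 mm long, top 177 mm above the table, thin pointer hanging from one side to 122 mm above the table) along the arm, m. 0 = in the hole where it starts (120 mm from the pivot); it grows outward, away from the pivot, by 0.028 per hole; ends at -0.032 and 0.088. About 1.5 N of friction.
- knob: Red round plunger knob on top of the carriage, 28 mm across and 28 mm high, rising and sinking with the pin. Origin at the centre of its underside, which is 200 mm above the table when the pin is fully home. A steel boss 20 mm across stands under it up to 188 mm above the table. z is up.
- plunger (a joint): Lift of the plunger pin and knob, m. 0 = pin fully home (lowest, on its stop); 0.024 = highest. Left alone a two-way spring (600 N/m) keeps it at about 0.006, with the 8 mm pin part-way in the hole, which locks the carriage. The pin is clear of the hole and the carriage can slide above 0.014 (about 5 N pull); pressing it home takes about 3 to 4 N.
- plate: White ceramic plate, 200 mm across, 22 mm high, loose on the wheel. Origin at the centre of its underside. Leave alone.
- green_cutter: Green ring cutter, 44 mm across, 24 mm high, loose on the plate. Origin at the centre of its underside. Leave alone.
- wood_knife: Wooden modelling knife, 140 x 13 x 8 mm, loose on the base board between post and wheel. Origin at the centre of its underside. Leave alone.
- bowl: White bowl, 140 mm across, 65 mm high, loose on the table. Origin at the centre of its underside. Leave alone.
- glaze_jar: Amber glaze jar with blue cap, 72 mm across, 100 mm high, loose. Origin at the centre of its underside. Leave alone.
- blue_cutter: Blue ring cutter, 90 mm across, 30 mm high, loose. Origin at the centre of its underside. Leave alone.
- guide_strip: Wooden guide strip, 300 x 30 x 9 mm, loose on the table. Origin at the centre of its underside. Leave alone.

How it is judged (in metres and radians):
On the way, in this order (a step that is already met when the one before it is completed fails the run):
1. the gauge arm is swung in over the plate against its stop, its carriage still locked in the starting hole (value of joint gauge_arm below 0.05 rad and value of joint carriage between -0.008 and 0.008 m and value of joint plunger below 0.012 m), for 0.2 s.
2. the knob is pulled up so that the pin is clear of the starting hole (value of joint gauge_arm below 0.08 rad and value of joint carriage between -0.008 and 0.008 m and value of joint plunger above 0.0135 m), for 0.05 s.
At the end, for the whole second after the job is handed in: The gauge arm is over the plate within 0.08 rad of its stop, the carriage is in the next hole outward (carriage joint 0.028 within 4 mm), the pin is fully home (plunger joint under 2 mm), and the fingers still hold the knob down (contact force over 2 N) (value of joint gauge_arm below 0.08 rad and value of joint carriage between 0.024 and 0.032 m and value of joint plunger below 0.002 m and contact force between the fingers and knob above 2 N); the arm keeps its last pose, push and grip.
It fails at once if the plate, or what lies on it or on the base board, is disturbed (plate moved over 20 mm, green cutter or wooden knife over 30 mm) (distance of plate from where it was at the start of the episode above 0.02 m or distance of any of green_cutter, wood_knife from where it was at the start of the episode above 0.03 m).
It fails at once if the bowl, glaze jar, blue cutter or guide strip is moved over 30 mm (distance of any of bowl, glaze_jar, blue_cutter, guide_strip from where it was at the start of the episode above 0.03 m).
It also fails if it takes over 51 s, if anything falls off the work surface, if the arm or the gripper's body presses on something with over 40 N, if the wrist force passes 120 N, or if a joint passes its speed limit or range.

## Working session

There is one attempt and no reset: what is moved stays moved. The work goes in short steps, each a Python script; the robot and the scene stay as the last script left them, time stands still between calls to the robot, and variables do not carry over. Pictures are saved under pics/ and viewed, at most 10 in all, crops included, and the job is handed in when it is done.

```bash
mkdir -p pics
cat > h.py <<'E'
from cell import *
import numpy as np, cv2
def ray(cam,xy):
    i=camera_info(cam);K=np.array(i["K"],float);R=np.array(i["R"]);t=np.array(i["t"])
    p=np.array([[[xy[0]*560,xy[1]*420]]],float)
    u=cv2.undistortPoints(p,K,np.array(i["dist_coeffs"],float))[0,0]
    return -R.T@t, R.T@np.array([u[0],u[1],1])
def atz(cam,xy,z):
    c,d=ray(cam,xy); return c+d*(z-c[2])/d[2]
def tri(a,b):
    (c1,d1),(c2,d2)=a,b
    s=np.linalg.lstsq(np.c_[d1,-d2],c2-c1,rcond=None)[0]
    p,q=c1+s[0]*d1,c2+s[1]*d2
    return (p+q)/2,np.linalg.norm(p-q)
E
python3 - <<'E'
from h import *
np.set_printoptions(precision=4,suppress=True)
for c in("top","side"):
    cv2.imwrite(f"pics/{c}0.png",camera(c))
    print(c,ray(c,(.5,.5)))
    for q,z in(("pivot",.17),("swing_handle",.2),("knob",.206),("plate",.085),("stand",0),("bowl",0),("glaze_jar",0),("blue_cutter",0),("guide_strip",0),("green_cutter",.09)):
        for r in pinpoint(c,q)[:2]: print(q,np.array(r["xy"])*[560,420],round(r["conf"],2),atz(c,r["xy"],z))
print(read_state())
E
```

```text
top (array([ 0.3641, -0.0133,  1.5006]), array([ 0.0895, -0.0045, -0.996 ]))
pivot [165.48  188.916] 0.59 [0.5401 0.2887 0.17  ]
swing_handle [263.984 190.092] 0.89 [0.5335 0.023  0.2   ]
knob [210.112 190.596] 0.59 [0.5311 0.1639 0.206 ]
plate [248.08 243.18] 0.67 [0.3966 0.0708 0.085 ]
stand [182.112 198.114] 0.83 [0.5346 0.2765 0.    ]
stand [429.408 264.096] 0.68 [ 0.3369 -0.4679  0.    ]
glaze_jar [429.8  266.49] 0.82 [ 0.3298 -0.4689  0.    ]
blue_cutter [427.616 150.78 ] 0.7 [ 0.6812 -0.4704  0.    ]
guide_strip [119.784 244.902] 0.81 [0.393  0.4605 0.    ]
guide_strip [426.776 152.418] 0.44 [ 0.6761 -0.4678  0.    ]
green_cutter [246.624 239.4  ] 0.48 [0.4071 0.0747 0.09  ]
side (array([ 0.3237, -1.2541,  0.9385]), array([ 0.1068,  0.8394, -0.533 ]))
pivot [284.088 162.582] 0.86 [0.5309 0.2742 0.17  ]
swing_handle [297.696 194.712] 0.95 [ 0.5365 -0.009   0.2   ]
knob [285.488 165.606] 0.65 [0.523  0.1793 0.206 ]
plate [252.224 212.814] 0.9 [0.4003 0.0819 0.085 ]
plate [292.992 189.798] 0.26 [0.558  0.2215 0.085 ]
stand [286.272 199.794] 0.88 [0.5446 0.2944 0.    ]
bowl [323.904 348.894] 0.64 [ 0.5439 -0.4464  0.    ]
glaze_jar [247.8  363.72] 0.89 [ 0.3483 -0.4725  0.    ]
blue_cutter [377.384 353.598] 0.62 [ 0.6754 -0.4773  0.    ]
guide_strip [243.992 181.986] 0.59 [0.3908 0.4525 0.    ]
green_cutter [256.592 212.814] 0.59 [0.4143 0.0726 0.09  ]
{'time': 1.1, 'joint_positions': array([-77.5449,  17.9271,  85.8121,   0.0027,  76.2614, -12.7983]), 'dq': array([ 0.0409, -0.0397, -0.    , -0.035 , -0.0118,  0.0549]), 'tau': array([  0.0002, -41.2171, -25.9899,  -0.0002,   0.0004,  -0.    ]), 'eef_pos': array([ 0.224 , -0.4748,  0.2503]), 'tcp_rot': array([180.    ,  -0.0027,  25.2528]), 'force': array([-0.126 , -0.2765,  0.5078]), 'wrist_torque': array([-0.0122,  0.0375, -0.0193]), 'gripper_force': 0.0, 'gripper_width': 1.000044167826452}
```

View pics/top0.png

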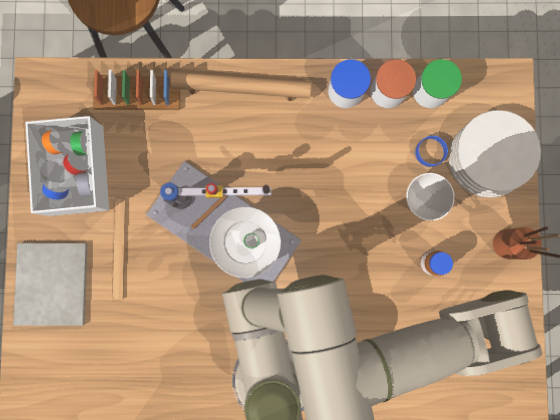

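View pics/side0.png

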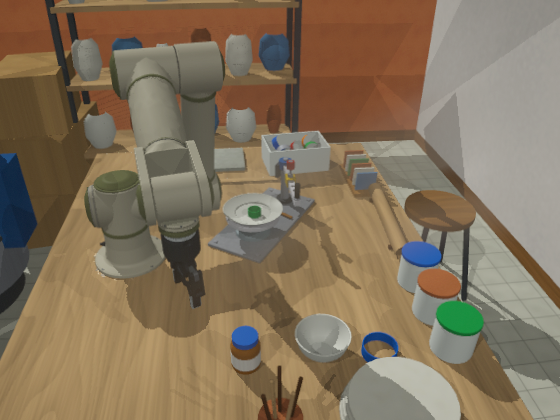

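Run:
```python
from h import *
for q in ("pivot","swing_handle","knob","plate","stand"):
    r=[ray(c,pinpoint(c,q)[0]["xy"]) for c in("top","side")]
    print(q,*tri(*r))
```

```text
pivot [0.53713766 0.29072088 0.16197457] 0.007976474134564402
swing_handle [0.53905076 0.02331494 0.1806492 ] 0.005976720620340624
knob [0.52538466 0.16297827 0.21468442] 0.00923686487440067
plate [0.39802831 0.07031267 0.09243413] 0.0032362530655319485
stand [0.53743584 0.27384976 0.01227768] 0.008408311859157408
```

The top view shows the hub at about (169,191), the knob at (211,187), the handle at (266,190) and the plate at (246,241). The arm points along -y and has to swing about 32° clockwise. The side view shows a clear path above the table. Next I refine the hub and move above the handle.

Run:
```python
from h import *
im=cv2.imread("pics/top0.png");c=im[165:225,140:310]
cv2.imwrite("pics/crop0.png",cv2.resize(c,None,fx=4.5,fy=4.5,interpolation=cv2.INTER_CUBIC))
i=im.astype(int);m=(i[...,0]>i[...,2]+50);m[:165]=0;m[215:]=0;m[:,:140]=0;m[:,195:]=0
v,u=np.nonzero(m);print(u.mean(),v.mean(),u.min(),u.max(),v.min(),v.max(),atz("top",(u.mean()/560,v.mean()/420),.178))
for q,z in(("pivot",.17),("swing_handle",.2),("knob",.206),("plate",.085),("stand",0)): print(q,search_frame("top",q)[0]["rect"]*np.array([560,420,560,420]))
s=read_state();p=s["eef_pos"]
move_linear([p[0],p[1],.33],.3)
movep([.5335,.024,.30],[180,0,90]);print(read_state()["time"],read_state()["joint_positions"])
```

```text
168.66091954022988 191.35632183908046 161 177 183 199 [0.53247945 0.27827565 0.178     ]
pivot [143.192 159.39  299.376 281.694]
swing_handle [160.496 183.414 273.224 201.012]
knob [202.888 181.02  218.12  194.292]
plate [209.384 208.782 279.216 279.216]
stand [149.072 161.112 299.376 284.802]
4.375 [-1.00812602e+01  1.73366116e+01  7.92009690e+01 -8.43905326e-03
  8.34640596e+01 -1.00036069e+01]
```

View pics/crop0.png

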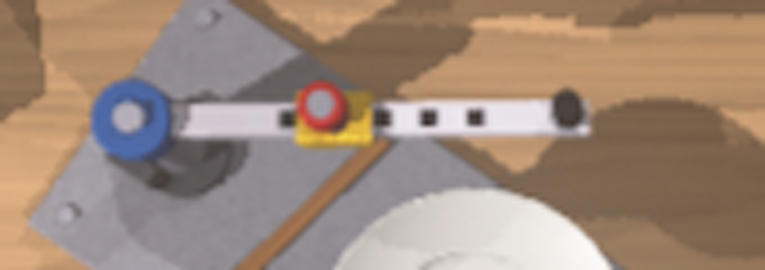

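The crop shows the hub centre at (169,191), the handle top at (266.2,188.8) and the carriage two holes in. The gripper is now above the handle, so I'll grasp it.

Run:
```python
from h import *
hd=atz("top",(266.2/560,188.8/420),.223);print(hd)
P=np.array([.5325,.278]); d=hd[:2]-P; print(np.linalg.norm(d),np.degrees(np.arctan2(d[1],d[0])))
move_linear([hd[0],hd[1],.30],.2)
print(move_linear([hd[0],hd[1],.203],.12,guard=12))
f0=read_state()["force"];grasp();s=read_state()
print(s["time"],s["gripper_width"]*85,s["gripper_force"],f0,s["force"],s["eef_pos"])
cv2.imwrite("pics/top1.png",camera("top"));cv2.imwrite("pics/side1.png",cv2.resize(camera("side")[130:250,200:380],None,fx=4,fy=4))
```

```text
[0.53390942 0.01668333 0.223     ]
0.26132047513055356 -89.69097658279219
False
6.2167 16.375347409791306 58.393317461013794 [0.03959925 0.09858843 0.92366142] [ 0.32435943 -0.82576131  2.27311437] [0.53411591 0.01663505 0.20333872]
```

View pics/side1.png

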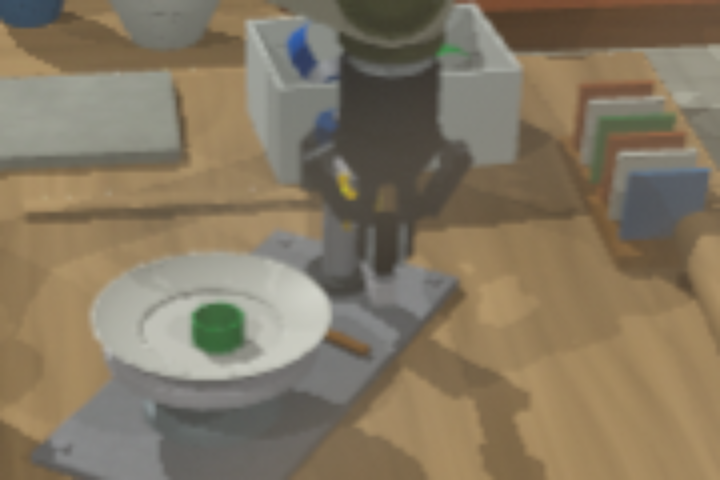

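The fingers hold the peg (width 16 mm, force 58 N). Now I swing along the arc and watch the force.

Run:
```python
from h import *
p=read_state()["eef_pos"];P=np.array([.5325,.278]);d=p[:2]-P;r=.260;a0=np.degrees(np.arctan2(d[1],d[0]))
log=[]
for a in list(np.arange(a0-6,-116,-6))+list(np.arange(-116,-133,-1.5)):
    u=np.array([np.cos(np.radians(a)),np.sin(np.radians(a))]);n=np.array([u[1],-u[0]]) # n: clockwise tangent
    g=move_linear([*(P+np.linalg.norm(d)*u),.2034],.08,rotation=[180,0,a+180],guard=25)
    s=read_state();f=s["force"];q=s["eef_pos"][:2]-P
    print(round(a,1),g,round(s["time"],2),"rad %.1f tan %.1f z %.1f"%(f[:2]@u,f[:2]@n,f[2]),s["eef_pos"].round(4),round(np.degrees(np.arctan2(q[1],q[0])),2))
    if g or f[:2]@n<-9 or abs(f[:2]@u)>30: break
```

```text
-95.6 False 6.81 rad -2.1 tan 0.4 z 1.3 [0.5068 0.0181 0.2033] -95.66
-101.6 False 7.3 rad -6.1 tan 0.4 z 1.5 [0.48   0.0224 0.2033] -101.61
-107.6 False 7.79 rad -7.9 tan 1.1 z -0.3 [0.4537 0.0294 0.2033] -107.6
-113.6 False 8.28 rad -9.3 tan 0.1 z -1.1 [0.4282 0.0392 0.2033] -113.6
-116.0 False 8.57 rad -9.0 tan 0.6 z -1.3 [0.4185 0.0437 0.2033] -115.96
-117.5 False 8.82 rad -9.0 tan 0.8 z -1.6 [0.4125 0.0468 0.2033] -117.44
-119.0 False 9.07 rad -10.6 tan 1.1 z -0.3 [0.4065 0.0501 0.2033] -118.94
-120.5 False 9.32 rad -10.0 tan -0.0 z -2.6 [0.4006 0.0535 0.2034] -120.44
-122.0 False 9.57 rad -10.3 tan 0.8 z -3.2 [0.3948 0.057  0.2034] -121.93
-123.5 False 9.82 rad -10.4 tan 1.7 z -2.7 [0.389  0.0607 0.2033] -123.44
-125.0 False 10.07 rad -11.9 tan -30.1 z -20.4 [0.3872 0.0621 0.2036] -123.94
```

The arm met its stop at about -124° (tangential force -30 N). I'll relieve the load, release the handle, rise and look for the knob.

Run:
```python
from h import *
P=np.array([.5325,.278]);a=np.radians(-124.1);u=np.array([np.cos(a),np.sin(a)])
move_linear([*(P+.2613*u),.2034],.05,rotation=[180,0,55.9]);pause(.1)
s=read_state();print(s["force"],s["eef_pos"])
gripper_open();move_linear([*(P+.2613*u),.30],.2)
w=P+.30*u+np.array([0,-.15]);move_linear([*w,.33],.3)
for c in("top","side"):
    im=camera(c);cv2.imwrite(f"pics/{c}2.png",im)
    for q,z in(("pivot",.17),("swing_handle",.2),("knob",.206)):
        for r in pinpoint(c,q)[:1]:
            X=atz(c,r["xy"],z);e=X[:2]-P;print(c,q,np.array(r["xy"])*[560,420],round(r["conf"],2),X.round(4),"along %.4f across %.4f"%(e@u,e@[-u[1],u[0]]))
    i=im.astype(int);m=((i[...,2]>i[...,0]+90)&(i[...,2]>i[...,1]+90)).astype(np.uint8)
    n,l,st,ce=cv2.connectedComponentsWithStats(m)
    for k in range(1,n):
        X=atz(c,ce[k]/[560,420],.22)
        if st[k,4]>15 and np.linalg.norm(X[:2]-P-.12*u)<.08: e=X[:2]-P;print("blob",ce[k],st[k],X,e@u,e@[-u[1],u[0]])
print(read_state()["time"])
im=cv2.imread("pics/top2.png")[165:285,140:310];im2=cv2.imread("pics/side2.png")[140:230,230:350]
cv2.imwrite("pics/c2.png",np.hstack([cv2.resize(im,(425,300),interpolation=2),cv2.resize(im2,(370,300),interpolation=2)]))
```

```text
[ 8.96975796  5.21531484 -4.02559301] [0.38755463 0.06183336 0.20343461]
top pivot [166.712 188.706] 0.93 [0.5407 0.2854 0.17  ] along -0.0107 across 0.0026
top swing_handle [249.088 244.314] 0.87 [0.391  0.0613 0.2   ] along 0.2587 across 0.0043
top knob [202.384 212.394] 0.59 [0.4738 0.1833 0.206 ] along 0.1113 across 0.0045
blob [202.60526316 214.92105263] [198 210  10  10  38] [0.46611606 0.18050599 0.22      ] 0.11794834252624913 -0.0003109626098053847
side pivot [284.592 161.196] 0.68 [0.5342 0.2852 0.17  ] along -0.0069 across -0.0026
side swing_handle [245.672 190.512] 0.63 [0.3787 0.0332 0.2   ] along 0.2889 across 0.0099
12.8917
```

View pics/c2.png

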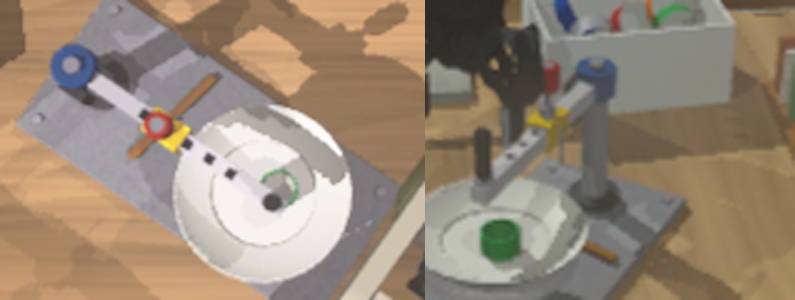

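The arm lies over the plate at its stop. The knob is at about (203,215) in the top view, 118 mm along the arm and centred across it, which matches the expected 120 mm. Next I grasp the knob and lift it.

Run:
```python
from h import *
P=np.array([.5325,.278]);a=np.radians(-124);u=np.array([np.cos(a),np.sin(a)]);n=np.array([-u[1],u[0]])
k=P+.1195*u
def rep(t):
    s=read_state();f=s["force"];print(t,round(s["time"],2),"along %.1f across %.1f z %.1f"%(f[:2]@u,f[:2]@n,f[2]),s["eef_pos"].round(4),"w %.1f gf %.1f"%(s["gripper_width"]*85,s["gripper_force"]))
movep([*k,.30],[180,0,56]);rep("above")
print(move_linear([*k,.218],.12,guard=10));rep("down")
grasp();rep("grasp")
move_linear([*k,.222],.03);rep("+4")
move_linear([*k,.2305],.03);rep("+12.5")
pause(.15)
for c in("top","side"):cv2.imwrite(f"pics/{c}3.png",camera(c))
im=cv2.imread("pics/top3.png")[165:285,140:310];im2=cv2.imread("pics/side3.png")[140:230,230:350]
cv2.imwrite("pics/c3.png",np.hstack([cv2.resize(im,(425,300),interpolation=2),cv2.resize(im2,(370,300),interpolation=2)]))
```

```text
above 14.1 along 0.4 across 0.0 z 0.2 [0.4658 0.1781 0.3002] w 85.4 gf 0.0
False
down 14.93 along 0.2 across 0.2 z 0.6 [0.466  0.1788 0.2187] w 84.9 gf 0.0
grasp 15.5 along 0.3 across 5.0 z 0.2 [0.4663 0.1786 0.2183] w 26.5 gf 58.9
+4 15.78 along 0.9 across 5.7 z -1.4 [0.4663 0.1786 0.2221] w 26.8 gf 59.0
+12.5 16.22 along -0.6 across 7.5 z -6.9 [0.4662 0.1785 0.23  ] w 26.1 gf 59.3
```

View pics/c3.png

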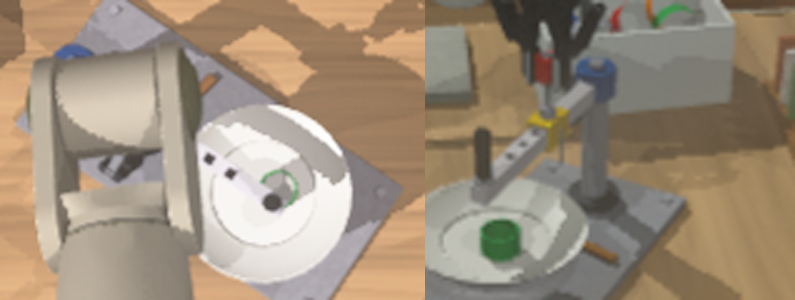

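The side view shows the knob gripped and raised, and the 6.9 N pull matches about 18 mm of lift. Now I slide the carriage 28 mm outward and press down.

Run:
```python
from h import *
P=np.array([.5325,.278]);a=np.radians(-124);u=np.array([np.cos(a),np.sin(a)]);n=np.array([-u[1],u[0]])
def rep(t):
    s=read_state();f=s["force"];print(t,round(s["time"],2),"along %.1f across %.1f z %.1f"%(f[:2]@u,f[:2]@n,f[2]),s["eef_pos"].round(4),"w %.1f gf %.1f"%(s["gripper_width"]*85,s["gripper_force"]))
k=P+.1195*u
for d in(.010,.020,.028):
    g=move_linear([*(k+d*u),.2305],.04,guard=12);rep(f"slide {d} {g}")
    if g: break
else:
    k2=k+.028*u
    for z in(.226,.222,.218,.215,.2125,.211,.2095):
        g=move_linear([*k2,z],.03,guard=12);rep(f"z {z} {g}")
        if g or read_state()["force"][2]>9:break
```

```text
slide 0.01 False 16.87 along 1.6 across 6.2 z -6.2 [0.4603 0.1698 0.2298] w 26.5 gf 59.3
slide 0.02 False 17.27 along 1.5 across 7.1 z -6.2 [0.4547 0.1616 0.2299] w 26.0 gf 59.3
slide 0.028 False 17.62 along 1.3 across 7.7 z -6.5 [0.4502 0.155  0.2299] w 26.1 gf 59.3
z 0.226 False 17.92 along 2.0 across 6.6 z -5.2 [0.4504 0.1551 0.2255] w 26.4 gf 59.7
z 0.222 False 18.2 along 0.3 across 6.5 z -1.7 [0.4505 0.1552 0.2218] w 26.5 gf 59.9
z 0.218 False 18.48 along 0.8 across 6.3 z -0.5 [0.4506 0.1553 0.2181] w 26.7 gf 60.1
z 0.215 False 18.73 along 1.0 across 6.1 z 1.6 [0.4506 0.1554 0.2152] w 26.6 gf 60.3
z 0.2125 False 18.98 along 0.7 across 5.7 z 3.4 [0.4507 0.1555 0.2128] w 26.6 gf 60.7
z 0.211 False 19.23 along 0.9 across 3.8 z 12.3 [0.451  0.1558 0.2125] w 26.5 gf 61.5
```

Run:
```python
from h import *
pause(.3);s=read_state();print(s["force"],s["eef_pos"],s["gripper_force"])
cv2.imwrite("pics/c4.png",cv2.resize(camera("side")[140:230,230:350],(720,540),interpolation=2))
```

```text
[ 2.66809775 -2.60902498 12.13972544] [0.45099389 0.15577098 0.21250854] 61.46327555179596
```

View pics/c4.png

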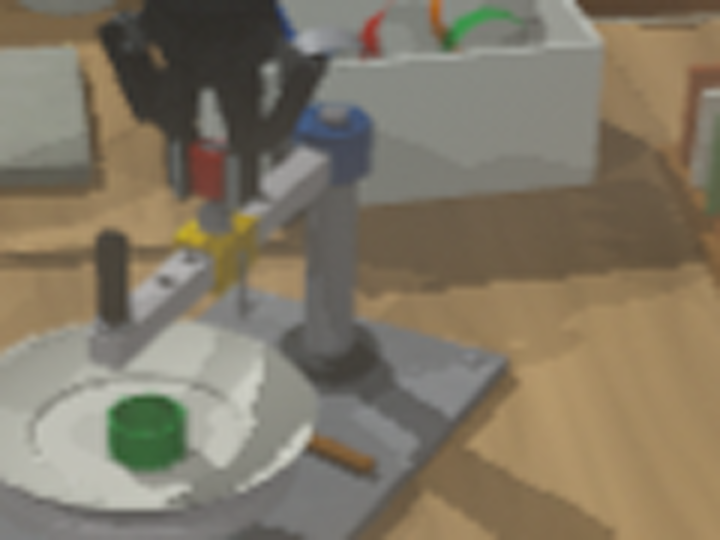

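The carriage, at (215,245) in the crop, now leaves two holes free outboard where there were three. The knob is down and held with 12 N, and the plate and cutter haven't moved.

```bash
python3 -c "
from cell import *
print(sign_off())"
```

```text
the job is handed in; nothing more can be done
None
```

I handed the job in, and no verdict came back: the arm is against its stop, the carriage is one hole further out, and the gripper holds the knob pressed home with about 12 N; the plate, green cutter and knife looked undisturbed in the last picture, which did not cover the bowl, jar, blue cutter or guide strip.

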